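# Lay out the stirring station beside the test cell

### The job

Set up the station on the grey mat: stand the open beaker centred on the stirrer's round plate, and once it stands there lay the cover on it, centred, knob up. Stand the tall narrow white bottle on the mat midway between stirrer and test cell, on the straight line from the middle of the round plate to the middle of the cell, and the squat white jar in front of the cell (on the robot's side), centred on its front face with a gap of about 3 cm. Set everything down upright without dropping it, and do not tip over any of them or the conical flask.

Things in the scene. Friction and masses are not known exactly. Their poses are not given: they have to be found in the camera images.
- mat: Thin grey bench mat, 250 (x) x 420 (y) mm, under 1 mm thick, fixed; things on it stand at z = 0. Origin: the point midway between the middle of the stirrer's round plate and the middle of the cell (the mat reaches 165 mm from it to the front, 85 mm to the rear, 210 mm to each side). x to the rear (roughly away from the robot), y left, z up.
- stirrer: Magnetic stirrer fixed on the mat, 135 mm left or right of the mat's origin (the side varies): low white housing 155 (x) x 115 (y) mm, knob on its front end, round steel plate 100 mm across, its top 60 mm above the table. Origin on the table under the plate's centre; the housing reaches 95 mm to the front (-x), 60 mm to the rear. x to the rear, y left, z up.
- cell: Electrochemical test cell fixed on the mat: block of clear plastic halves with a black gasket between aluminium end plates, 80 (x) x 115 (y) x 75 (z) mm. Origin on the table under its centre. x to the rear, so its front face is at x = -40 mm; y to the left, z up. It stands 135 mm from the mat's origin on the other side than the stirrer.
- beaker: Open straight-sided pale plastic beaker, 62 mm outside diameter, 85 mm high, wall 3 mm, about 80 g, loose, upright on the table. Origin: centre of its underside; z up.
- cover: Flat round grey cover for the beaker, loose, lying on the table: disc 80 mm across and 6 mm thick with a black cylindrical knob 18 mm across and 22 mm high at its middle (28 mm high in all), about 60 g. Origin: centre of its underside; z up, along the knob.
- bottle: Tall narrow white plastic bottle with white cap, 48 mm in diameter, 110 mm high (straight sides up to 63 mm, then a sloping shoulder; the top 16 mm is the cap, 23 mm across), about 150 g, loose, upright on the table. Origin: centre of its underside; z up.
- jar: Squat white plastic jar with a white lid, 62 mm in diameter, 60 mm high, about 150 g, loose, upright on the table. Origin: centre of its underside; z up.
- flask: Conical flask of pale glass, bystander: 70 mm across at the base, 26 mm at the neck, 105 mm high, loose, upright. Not to be tipped over. Origin: centre of its underside; z up.
Things that resemble listed ones, but are neither listed nor needed, are in the scene too. Leave any yellow look-alike of the bottle alone. What is shaped like the beaker but purple is not meant.

How it is judged:
By the outcome, as a careful person would: the job done as asked, in the order asked, and still so for the second after the job is handed in, with the robot touching nothing.
It also fails if it takes over 120 s, if anything falls off the work surface, if the arm or the gripper's body presses on something with over 40 N, if the wrist force passes 120 N, or if a joint passes its speed limit or range.

### The arm

A 6-joint arm with a two-finger parallel gripper is mounted at the origin on the work surface. World frame = base frame: x ahead of the robot, y to its left, z up, the work surface at z = 0. Lengths are in mm, angles in rad, forces in N, time in s.
With the tool pointing down it reaches from about 275 to 775 mm from the base axis. Payload 14.6 kg.
Tool frame: the origin (TCP) lies at the very end of the fingers, on their centre line; the grasp point (between the pads) lies 19 mm behind it (grasp_offset is the z of the grasp point in the tool frame, in mm); z points along the fingers, y is the line along which they close (so a half turn about z gives the same grasp; the last joint's range is limited). The gripper opens to 85 mm and grips with 20 to 120 N. Pads are 22 mm wide; open, the fingers measure 114 mm over their backs; the gripper's body (76 mm by 85 mm) begins 54 mm behind the grasp point. The pads swing forward as they close: fully open they stand 13 mm farther back than shut.
Start: joints at [1.017, 0.263, -0.048, 1.259, 0, 1.415], TCP at [203.869, 483.803, 231.278] pointing down, gripper open.
Joint ranges: [-2.65, 2.65], [-0.89, 1.7], [-1.18, 1.37], [-2.13, 2.11], [-1.35, 1.29], [-3.14, 3.14]. Speed limits (rad/s): [1.89, 1.89, 2.57, 2.79, 3.14, 3.14].

### API

Orientations are given as a unit quaternion [x, y, z, w].
In Python, from workcell import * gives the robot as it stands. The module is installed in compiled form; this text tells all that it offers.
- The arm moves only by the tool step_arm, never from a script. Its argument "increments" is one flat list of numbers, 5 for each row, row after row: the finger opening in mm, from 0 to 85.4, then the shift along the tool's x, y, z in units of 60 mm (1.0 is 60 mm), then the turn about the tool's z in units of 5 degrees (1.0 is 5 degrees). A call has 1 to 20 rows; each row shifts and turns the commanded pose from where the row before left it, along the tool's axes as they then stand; what a row does not reach is not made up. A row lasts 1/8 s, in which the tool goes at most 62.5 mm and 10.7 degrees, less where a joint would pass 70% of its speed; a pose out of reach is approached as far as the arm can. A call is refused whole if a number of a shift passes 1 or a number of a turn 1, either way. A call with a gripper value outside its range is refused whole. The fingers move at their own pace and stop on an object; "squeeze" is the grip in N (left out, the last holds). Time passes only in rows, so rows that do not move let the fingers close. It gives the time, the measured TCP pose, the force, the opening and the grip force at its end, in the units of the state.
- state(): the state, without advancing time (a new reading comes with each control period).
- capture(name): name is "side" or "top" or "wrist"; returns the picture (400x640x3 uint8, red, green, blue); there is no depth.
- camera_params(name): a dict with "fx", "fy", "cx", "cy" (pixels), "k1" (the pictures are not rectified: a ray, as slopes to the right and down, at radius r is drawn at 1 + k1 r^2 times it, then the intrinsics apply), "camera_from_world" (4x4, takes a point from world to camera coordinates); the wrist camera has in their place "hand_eye" (4x4, takes a point from camera to tool coordinates, whose origin is the TCP and whose axes are the flange's). Camera axes: x right, y up, looking along -z (the intrinsics and any distortion apply to the point x, -y, -z); pixel columns grow to the right and rows downward; lengths in mm; the calibration is good to about 2 mm. A picture is of the moment at which its call begins: read the wrist's pose just before it. camera_params takes no time and is no camera call.
- hand_in(): hands the job in; it is judged then, once.
The state is a dict: "clock": time; "q": joint angles; "qd": joint speeds; "effort": joint torques, N m; "ee_pos": TCP position; "orientation": TCP orientation; "force": force on the tool from outside, world axes, zero at the start; "ft_torque": the same for the moment, N m; "opening": opening from 0.0 (shut) to 1.0 (fully open); "gripper_force": force on a finger pad.
Only numpy, scipy, OpenCV 4.12 (cv2) and the standard library are available. Lean on these libraries where they do the work, as an engineer would, in place of code of your own. Each camera call takes 0.05 s, during which the arm holds its last target. There are 200 camera calls.

## Working session

There is one attempt and no reset: what is moved stays moved. The work goes in short steps, Python scripts to look and compute and a tool call to move; the robot and the scene stay as the last step left them, time stands still between calls to the robot, and variables do not carry over. Pictures are saved under pics/ and viewed, at most 17 in all, crops included, and the job is handed in when it is done.

Besides the shell and the picture viewer there is one more tool, called after "Emit:" as a command line: name --argument value ..., lists and objects as JSON in quotes. step_arm: Moves the arm, as the interface text tells. Its arguments: {"type":"object","properties":{"increments":{"type":"array","items":{"type":"number"}},"squeeze":{"type":"number"}},"required":["increments"]}

```bash
mkdir -p pics
cat > h.py <<'E'
from workcell import *
import numpy as np, cv2
from scipy.spatial.transform import Rotation as R
def snap(name,fn):
    s=state(); im=capture(name); cv2.imwrite('pics/'+fn+'.png',im[:,:,::-1]); return s,im
def rays(cam,px,s=None):
    p=camera_params(cam); px=np.atleast_2d(np.array(px,float))
    d=np.c_[(px[:,0]-p['cx'])/p['fx'],(px[:,1]-p['cy'])/p['fy']]
    u=d.copy()
    for _ in range(20): u=d/(1+p['k1']*(u**2).sum(1,keepdims=True))
    v=np.c_[u[:,0],-u[:,1],-np.ones(len(u))]
    if cam=='wrist':
        T=np.eye(4);T[:3,:3]=R.from_quat(s['orientation']).as_matrix();T[:3,3]=s['ee_pos'];T=T@np.array(p['hand_eye'])
    else: T=np.linalg.inv(np.array(p['camera_from_world']))
    return T[:3,3],v@T[:3,:3].T
def onz(cam,px,z,s=None):
    o,v=rays(cam,px,s); return o+v*((z-o[2])/v[:,2])[:,None]
E
python3 - <<'E'
from h import *
s,a=snap('top','top0'); s,b=snap('side','side0'); s,c=snap('wrist','w0')
print(s['ee_pos'],s['orientation'],s['opening'],s['clock'])
for n in('top','side','wrist'): print(n,{k:np.round(v,3).tolist() for k,v in camera_params(n).items()})
E
```

```text
[203.72463629 483.57696928 230.89035163] [ 1.98060451e-01  9.80189692e-01 -4.49577905e-04 -1.51835049e-04] 1.0006791471501082 0.1
top {'fx': 405.474, 'fy': 405.474, 'cx': 318.86, 'cy': 191.71, 'k1': -0.044, 'camera_from_world': [[-0.027, -0.999, -0.016, 45.935], [0.991, -0.029, 0.131, -540.945], [-0.131, -0.012, 0.991, -1034.063], [0.0, 0.0, 0.0, 1.0]]}
side {'fx': 495.035, 'fy': 495.035, 'cx': 318.055, 'cy': 209.454, 'k1': -0.154, 'camera_from_world': [[0.822, -0.57, 0.004, -429.273], [0.314, 0.458, 0.832, -203.381], [-0.476, -0.682, 0.555, -872.043], [0.0, 0.0, 0.0, 1.0]]}
wrist {'fx': 346.369, 'fy': 346.369, 'cx': 321.695, 'cy': 198.135, 'k1': -0.066, 'hand_eye': [[0.0, 0.966, 0.259, 65.271], [1.0, -0.0, 0.0, 1.065], [0.001, 0.259, -0.966, -142.923], [0.0, 0.0, 0.0, 1.0]]}
```

View pics/top0.png

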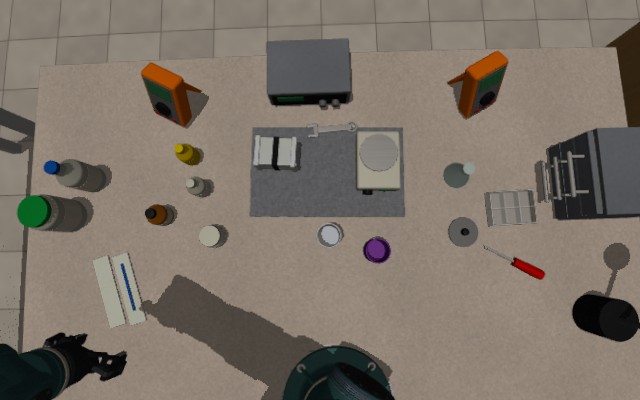

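View pics/side0.png

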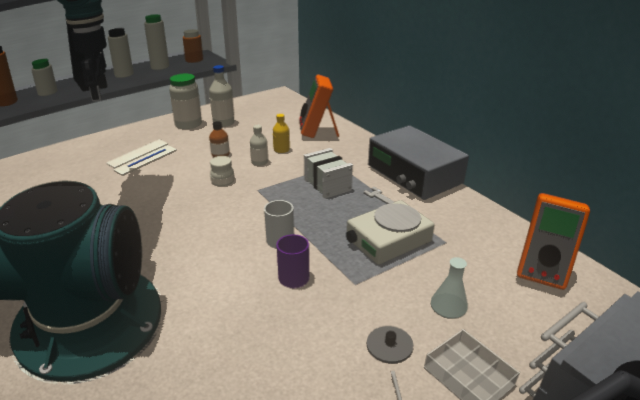

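Top view: mat (250–404, 127–216), stirrer with plate at (379,153), cell at (276,152). Candidates are as follows:
- **Beaker:** pale one at (329,234). The purple one at (376,250) is not meant.
- **Bottle:** white one at (196,186). The yellow (187,153) and brown (157,214) ones, and the large bottles, don't fit.
- **Jar:** squat white one at (209,236).
- **Cover:** grey disc with knob at (463,232).
- **Flask:** (457,174).

I'll confirm with an enlarged crop and take rough positions.

Run:
```python
from h import *
a=cv2.imread('pics/top0.png')
c=cv2.resize(a[120:270,160:490],None,fx=2.4,fy=2.4,interpolation=cv2.INTER_CUBIC); cv2.imwrite('pics/crop0.png',c)
b=cv2.imread('pics/side0.png')
for n,pt,ps,z in [('plate',(379,153),(398,217),60),('beaker',(330,234),(279,209),85),('cover',(463,232),(390,344),4),('knob',(464,232),(391,336),28),('jar',(209,236),(221,163),60),('bottlecap',(194,183),(257,130),110),('flasktop',(468,169),(457,264),105),('purple',(376,248),(293,244),85),('yellow',(184,149),(281,118),110),('cell',(275,150),(328,165),75)]:
    print(n,onz('top',pt,z).round(0)[0],onz('side',ps,z).round(0)[0])
print('mat',onz('top',[(252,127),(404,127),(404,216),(250,216)],0).round(1))
```

```text
plate [ 636. -129.   60.] [ 635. -135.   60.]
beaker [429.   5.  85.] [424.   1.  85.]
cover [ 426. -353.    4.] [ 425. -355.    4.]
knob [ 425. -347.   28.] [ 423. -357.   28.]
jar [433. 315.  60.] [429. 298.  60.]
bottlecap [563. 339. 110.] [551. 323. 110.]
flasktop [ 579. -343.  105.] [ 575. -348.  105.]
purple [ 391. -107.   85.] [ 385. -116.   85.]
yellow [651. 366. 110.] [644. 355. 110.]
cell [649. 140.  75.] [630. 113.  75.]
mat [[ 735.1  213.2    0. ]
 [ 721.6 -211.2    0. ]
 [ 473.8 -197.3    0. ]
 [ 485.8  219.9    0. ]]
```

View pics/crop0.png

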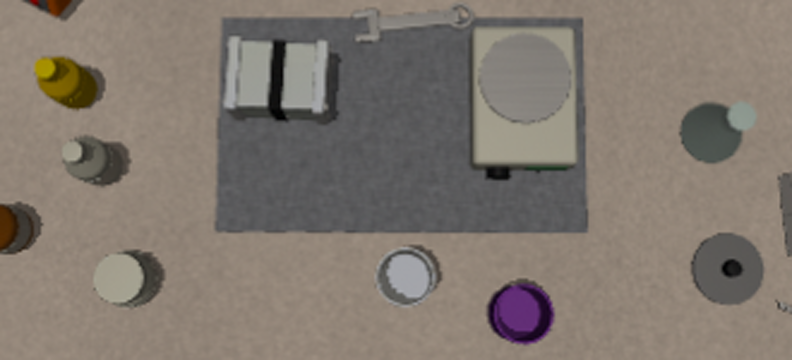

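The crop confirms the identities: pale beaker at crop (408,276), white bottle (88,158), white jar (122,279), grey cover (727,268), and both yellow and purple look-alikes left out. The plate–cell distance from the top view is 269 mm against the 270 mm given, so that calibration is good. Next I move the wrist camera over the mat to refine.

Emit:
step_arm --increments '[85, 0, 0, 0, -0.92, 85, 0, 0, 0, -0.92, 85, 0, 0, 0, -0.92, 85, 0, 0, 0, -0.92, 85, 0, 0, 0, -0.92, 85, -0.38, -0.67, 0, 0, 85, -0.38, -0.67, 0, 0, 85, -0.38, -0.67, 0, 0, 85, -0.38, -0.67, 0, 0, 85, -0.38, -0.67, 0, 0, 85, -0.38, -0.67, 0, 0, 85, -0.38, -0.67, 0, 0, 85, -0.38, -0.67, 0, 0, 85, -0.38, -0.67, 0, 0, 85, -0.38, -0.67, 0, 0, 85, -0.38, -0.67, 0, 0, 85, -0.38, -0.67, 0, 0, 85, 0, 0, -0.5, 0, 85, 0, 0, 0, 0, 85, 0, 0, 0, 0]' --squeeze 30

```text
clock: 2.65
ee_pos: [478.5, 2.3, 260.8]
orientation: [-0.001, 1.0, 0.0, -0.0]
force: [-0.8, -0.0, -0.4]
opening: 0.993
gripper_force: 0.0
```

Run:
```python
from h import *
import pickle
s,a=snap('wrist','w1'); pickle.dump(s,open('w1.pkl','wb'))
print(s['ee_pos'],R.from_quat(s['orientation']).as_matrix().round(4).tolist(),s['q'],s['clock'],s['force'])
```

```text
[478.51416615   2.3083101  260.81884121] [[-1.0, -0.0028, -0.0005], [-0.0028, 1.0, 0.0001], [0.0005, 0.0001, -1.0]] [-1.65706888e-01  1.75501293e-01 -8.58548661e-02  1.30990605e+00
  2.59210968e-05 -1.68537039e-01] 2.65 [-0.80263172 -0.0119419  -0.41747474]
```

View pics/w1.png

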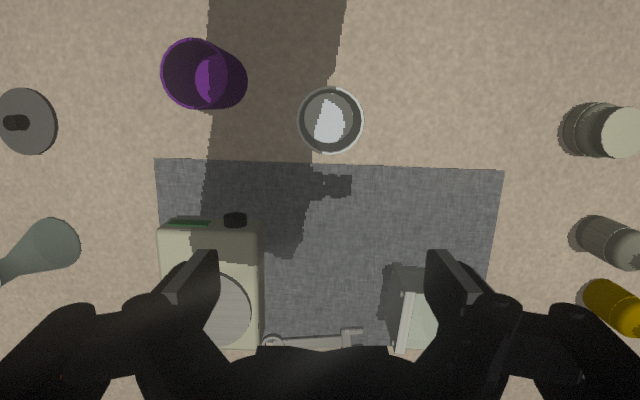

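Wrist view: beaker rim circle spans about columns 297–363 and rows 87–154. The mat's front corners are at (154,158) and (503,170), the stirrer is left in the image and the cell right. Next I refine both numerically.

Run:
```python
from h import *
import pickle
s=pickle.load(open('w1.pkl','rb')); a=cv2.imread('pics/w1.png'); g=cv2.cvtColor(a,6)
c=cv2.HoughCircles(cv2.GaussianBlur(g[70:170,280:380],(3,3),0),cv2.HOUGH_GRADIENT_ALT,1,5,param1=150,param2=0.5,minRadius=26,maxRadius=40)
print(None if c is None else (c[0,:4,:3]+[280,70,0]).round(1))
for e in [(297,120),(363,120),(330,87),(330,154)]: print(onz('wrist',e,85,s).round(1))
p=onz('wrist',[(330,120.5)],85,s);print('beaker',p.round(1))
# mat front edge: column-wise sat drop (mat is grey, table is beige)
hsv=cv2.cvtColor(cv2.GaussianBlur(a,(3,3),0),40).astype(int); d=a[:,:,2].astype(int)-a[:,:,0]
m=(cv2.GaussianBlur(d.astype(np.float32),(5,5),0)<12)
pts=[]
for x in list(range(165,295,5))+list(range(365,495,5)):
    col=m[140:190,x]; k=np.argmax(col); pts.append((x,140+k-0.5))
P=onz('wrist',pts,0,s)[:,:2]; vx,vy,x0,y0=cv2.fitLine(P.astype(np.float32),cv2.DIST_HUBER,0,.01,.01).ravel(); print('front',vx/vy,x0,y0,np.abs((P-[x0,y0])@[vy,-vx]).mean())
rows=range(175,215,4)
L=[(np.argmax(m[r,130:190])+130-.5,r) for r in rows]; Rr=[(510-np.argmax(m[r,510:440:-1])+.5,r) for r in rows]
print(L[::3],Rr[::3]); 
for q in(L,Rr):
    Q=onz('wrist',q,0,s)[:,:2]; v=cv2.fitLine(Q.astype(np.float32),cv2.DIST_HUBER,0,.01,.01).ravel(); print(v, np.median(Q,0))
# top view mat edges and plate
t=cv2.imread('pics/top0.png'); d=t[:,:,2].astype(int)-t[:,:,0]; tm=((d<14)&(t.max(2)<125)).astype(np.uint8); tm[:120]=0;tm[225:]=0;tm[:,:240]=0;tm[:,415:]=0
tm=cv2.morphologyEx(tm,2,np.ones((3,3)));cn=max(cv2.findContours(tm,0,2)[0],key=cv2.contourArea); bx=cv2.boxPoints(cv2.minAreaRect(cn)); print('topmat',onz('top',bx,0).round(1).tolist())
```

```text
[[331.  118.   31.9]]
[[426.1 -19.3  85. ]]
[[425.9  40.2  85. ]]
[[397.3  10.2  85. ]]
[[456.8  10.7  85. ]]
beaker [[426.5  10.4  85. ]]
front 0.035811417 478.57507 -2.317431 0.5153435414313592
[(np.float64(155.5), 175), (np.float64(156.5), 187), (np.float64(157.5), 199), (np.float64(158.5), 211)] [(np.float64(503.5), 175), (np.float64(501.5), 187), (np.float64(499.5), 199), (np.float64(497.5), 211)]
[ 9.9923509e-01 -3.9104816e-02  5.1588898e+02 -1.9835602e+02] [ 515.76770683 -198.30900932]
[ 9.9921829e-01 -3.9532341e-02  5.1460675e+02  2.2172055e+02] [514.4893955  221.67555905]
topmat [[735.3, 218.9, 0.0], [721.6, -211.2, 0.0], [473.8, -197.3, 0.0], [485.8, 219.9, 0.0]]
```

Mat pose from the wrist view: yaw −2.2°, width 420.0 mm as it must be. Origin is (644,7), plate (639,−128) and cell (649,142), agreeing with the top view within 3 mm. Beaker is at about (426,10.5). I align the tool with the mat and descend over the beaker for a close look.

Emit:
step_arm --increments '[85, 0, 0, 0, 0.47, 85, 0.44, 0.05, 0, 0, 85, 0.44, 0.05, 0, 0, 85, 0, 0, 0.6, 0, 85, 0, 0, 0.6, 0, 85, 0, 0, 0.6, 0, 85, 0, 0, 0.2, 0, 85, 0, 0, 0, 0, 85, 0, 0, 0, 0]'

```text
clock: 3.82
ee_pos: [426.8, 10.1, 142.3]
orientation: [0.019, 1.0, -0.0, 0.001]
force: [-0.5, -0.7, 0.5]
opening: 1.0
gripper_force: 0.0
```

```bash
cat >> h.py <<'E'
U=np.array([.9993,-.0378,0]);V=np.array([.0378,.9993,0])
O=np.array([644.,6.8,0])
def mat(p): # world -> mat coords
    d=np.atleast_2d(p)-O; return np.c_[d@U,d@V,np.atleast_2d(p)[:,2]].round(1)
def delta(s,t): # tool increments (units) from s to world target t
    M=R.from_quat(s['orientation']).as_matrix(); return (M.T@(np.array(t)-s['ee_pos'])/60).round(3)
E
python3 - <<'E'
from h import *
import pickle
s,a=snap('wrist','w2'); pickle.dump(s,open('w2.pkl','wb'))
print(s['ee_pos'],R.from_quat(s['orientation']).as_matrix().round(4).tolist(),s['clock'])
g=cv2.GaussianBlur(cv2.cvtColor(a,7),(3,3),0)
c=cv2.HoughCircles(g,cv2.HOUGH_GRADIENT_ALT,1,5,param1=150,param2=0.6,minRadius=35,maxRadius=90)
for x,y,r in c[0,:6]: print((x,y,r),onz('wrist',[(x,y),(x+r,y),(x-r,y)],85,s).round(1).tolist())
E
```

```text
[426.81818873  10.09999659 142.29800761] [[-0.9993, 0.0383, 0.0014], [0.0383, 0.9993, -0.0002], [-0.0014, -0.0002, -1.0]] 3.825
(np.float32(317.0), np.float32(212.0), np.float32(47.12866)) [[424.2, 8.2, 85.0], [425.3, 36.7, 85.0], [423.2, -20.3, 85.0]]
(np.float32(119.0), np.float32(150.0), np.float32(51.57709)) [[381.6, -107.3, 85.0], [383.2, -75.8, 85.0], [380.0, -140.0, 85.0]]
(np.float32(139.0), np.float32(140.0), np.float32(67.83462)) [[376.4, -94.0, 85.0], [378.4, -53.6, 85.0], [374.2, -136.3, 85.0]]
(np.float32(147.0), np.float32(172.0), np.float32(72.474396)) [[395.6, -92.2, 85.0], [397.4, -48.3, 85.0], [393.5, -138.3, 85.0]]
(np.float32(321.0), np.float32(191.0), np.float32(41.133694)) [[411.3, 11.2, 85.0], [412.2, 35.6, 85.0], [410.3, -13.3, 85.0]]
(np.float32(172.0), np.float32(142.0), np.float32(37.406006)) [[378.6, -74.3, 85.0], [379.6, -52.2, 85.0], [377.5, -96.9, 85.0]]
```

View pics/w2.png

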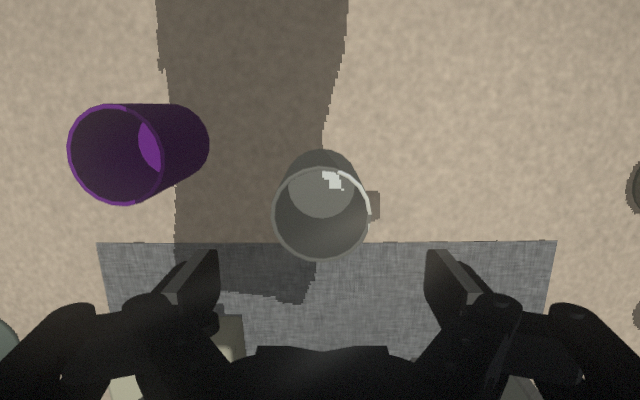

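The beaker rim spans columns 271–371 and rows 165–261, giving (424.8, 10.6) with a 30 mm radius against 31 mm given. The grasp is already nearly centred, so I descend and close.

Emit:
step_arm --increments '[85, 0.03, 0, 0.4, 0, 85, 0, 0, 0.4, 0, 85, 0, 0, 0.4, 0, 85, 0, 0, 0.42, 0, 85, 0, 0, 0, 0, 45, 0, 0, 0, 0, 45, 0, 0, 0, 0, 45, 0, 0, 0, 0, 45, 0, 0, 0, 0, 45, 0, 0, 0, 0, 45, 0, 0, 0, 0, 45, 0, 0, 0, 0]' --squeeze 25

```text
clock: 5.38
ee_pos: [425.3, 10.1, 45.4]
orientation: [0.019, 1.0, -0.0, 0.001]
force: [-1.3, -0.3, 7.2]
opening: 0.732
gripper_force: 25.5
```

Gripped at 62 mm opening, as expected. Now I lift and go to a pose from which the wrist camera sees the plate and cell beside the held beaker.

Emit:
step_arm --increments '[45, 0, 0, -0.2, 0, 45, 0, 0, -0.6, 0, 45, 0, 0, -0.7, 0, 45, 0, 0, -0.7, 0, 45, 0, 0, -0.5, 0, 45, -0.5, 0, 0, 0, 45, -0.6, 0, 0, 0, 45, -0.6, 0, 0, 0, 45, -0.6, 0, 0, 0, 45, -0.6, 0, 0, 0, 45, 0, 0, 0, 0, 45, 0, 0, 0, 0]'

```text
clock: 6.88
ee_pos: [597.8, 3.6, 206.8]
orientation: [0.019, 1.0, -0.0, 0.0]
force: [-0.4, -0.3, -1.4]
opening: 0.735
gripper_force: 27.9
```

Run:
```python
from h import *
import pickle
s,a=snap('wrist','w3'); pickle.dump(s,open('w3.pkl','wb'))
print(s['ee_pos'],s['opening'],s['clock'],s['force'])
```

```text
[597.75274639   3.61940423 206.84985894] 0.7347684200098615 6.875 [-0.3624913  -0.33552552 -1.40759683]
```

View pics/w3.png

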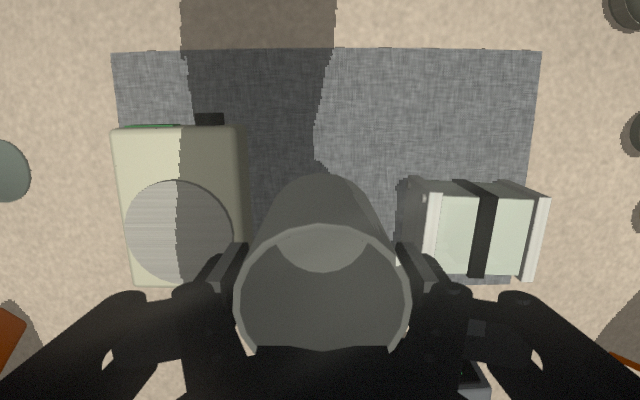

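The beaker is held upright and centred. The plate circle spans about columns 124–234 and rows 180–283, and the cell's top face is at (428–548, 193–280). Next I fit the plate circle on the z=60 plane.

Run:
```python
from h import *
import pickle
from scipy.optimize import least_squares
s=pickle.load(open('w3.pkl','rb')); a=cv2.imread('pics/w3.png')
e=cv2.Canny(cv2.GaussianBlur(a,(3,3),0),30,80); ys,xs=np.nonzero(e)
P=onz('wrist',np.c_[xs,ys],60,s)[:,:2]
for c0 in [(638.9,-128.1)]:
    c=np.array(c0)
    for tol in(7,4,2.5,1.8,1.8,1.8):
        q=P[(np.abs(np.hypot(*(P-c).T)-50)<tol)&(xs<250)]
        f=least_squares(lambda p:np.hypot(*(q-p[:2]).T)-p[2],[*c,50],loss='soft_l1'); c=f.x[:2]
    print('plate',f.x.round(2),len(q), mat([*c,60]))
print('mat corners',mat(onz('wrist',[(110,53),(541,51)],0,s)))
print('cell front top',mat(onz('wrist',[(424,192),(550,197)],75,s)))
print('housing front', mat(onz('wrist',[(111,130),(240,127)],50,s)))
o=onz('wrist',[(233,300),(412,300)],206.85-45.4+85,s);print('rim',o.mean(0),delta(s,[638.9,-128.1,206.8]))
```

```text
plate [ 639.01 -128.02   49.72] 376 [[ 1.000e-01 -1.349e+02  6.000e+01]]
mat corners [[-163.8 -210.5    0. ]
 [-165.7  209.7    0. ]]
cell front top [[-42.6  80.   75. ]
 [-38.3 189.   75. ]]
housing front [[ -92.5 -188.5   50. ]
 [ -93.6  -73.9   50. ]]
rim [596.32699      4.90086812 246.45      ] [-7.690e-01 -2.167e+00  1.000e-03]
```

Plate fit is (639.0, −128.0) with radius 49.7 mm, exactly where the mat says. I move over it and lower.

Emit:
step_arm --increments '[45, -0.19, -0.54, 0, 0, 45, -0.19, -0.54, 0, 0, 45, -0.19, -0.54, 0, 0, 45, -0.2, -0.55, 0, 0, 45, 0, 0, 0, 0, 45, 0, 0, 0.5, 0, 45, 0, 0, 0.5, 0, 45, 0, 0, 0.4, 0, 45, 0, 0, 0.2, 0, 45, 0, 0, 0.03, 0, 45, 0, 0, 0, 0, 45, 0, 0, 0, 0]'

```text
clock: 8.43
ee_pos: [639.8, -128.4, 109.2]
orientation: [0.019, 1.0, -0.0, 0.001]
force: [0.6, 0.6, -0.3]
opening: 0.731
gripper_force: 27.9
```

Emit:
step_arm --increments '[45, 0, 0, 0.03, 0, 45, 0, 0, 0.02, 0, 45, 0, 0, 0.01, 0, 45, 0, 0, 0.005, 0, 45, 0, 0, 0, 0]'

```text
clock: 9.05
ee_pos: [639.7, -128.4, 105.5]
orientation: [0.019, 1.0, -0.0, 0.001]
force: [-3.2, -0.0, 12.2]
opening: 0.731
gripper_force: 28.7
```

Contact at 12 N and the expected height. Release and retreat upward.

Emit:
step_arm --increments '[66, 0, 0, 0, 0, 70, 0, 0, 0, 0, 78, 0, 0, 0, 0, 85, 0, 0, 0, 0, 85, 0, 0, 0, 0, 85, 0, 0, -0.3, 0, 85, 0, 0, -0.6, 0, 85, 0, 0, -0.8, 0, 85, 0, 0, -0.8, 0, 85, 0, 0, 0, 0, 85, 0, 0, 0, 0]'

```text
clock: 10.42
ee_pos: [639.3, -128.3, 253.8]
orientation: [0.019, 1.0, 0.0, -0.0]
force: [-0.4, -0.2, -0.8]
opening: 0.999
gripper_force: 0.0
```

Run:
```python
from h import *
import pickle
from scipy.optimize import least_squares
s,a=snap('wrist','w4'); pickle.dump(s,open('w4.pkl','wb'))
print(s['ee_pos'],s['clock'])
e=cv2.Canny(cv2.GaussianBlur(a,(3,3),0),30,80); ys,xs=np.nonzero(e)
for z,r in((145,31),(60,50)):
    P=onz('wrist',np.c_[xs,ys],z,s)[:,:2]; c=np.array([639,-128.])
    for tol in(6,4,2.5,1.8,1.8,1.8):
        q=P[(np.abs(np.hypot(*(P-c).T)-r)<tol)]
        f=least_squares(lambda p:np.hypot(*(q-p[:2]).T)-p[2],[*c,r],loss='soft_l1'); c=f.x[:2]
    print(z,f.x.round(2),len(q))
print(delta(s,[425,-354,s['ee_pos'][2]]))
```

```text
[ 639.34204411 -128.29392513  253.76195742] 10.425
145 [ 641.39 -127.85   30.69] 290
60 [ 638.97 -127.75   50.25] 138
[ 3.425e+00 -3.896e+00  1.000e-03]
```

View pics/w4.png

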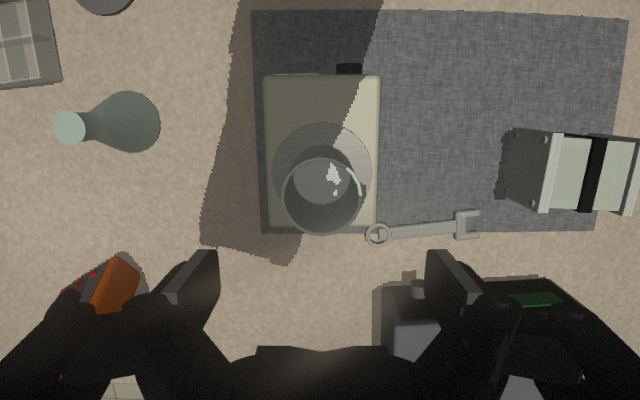

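The beaker stands on the plate (rim circle at (322,196), plate at (322,172)); fits give (641.4, −127.9) against (639.0, −127.8), about 2 mm off. Flask is safe at (130,122). On to the cover.

Emit:
step_arm --increments '[85, 0.43, -0.49, 0, 0, 85, 0.43, -0.49, 0, 0, 85, 0.43, -0.49, 0, 0, 85, 0.43, -0.49, 0, 0, 85, 0.43, -0.49, 0, 0, 85, 0.43, -0.49, 0, 0, 85, 0.43, -0.48, 0, 0, 85, 0.42, -0.48, 0, 0, 60, 0, 0, 0.5, 0, 50, 0, 0, 0.6, 0, 40, 0, 0, 0.6, 0, 40, 0, 0, 0, 0, 40, 0, 0, 0, 0]'

```text
clock: 12.1
ee_pos: [425.0, -354.4, 153.2]
orientation: [0.019, 1.0, -0.0, 0.0]
force: [-0.5, 0.1, 0.8]
opening: 0.473
gripper_force: 0.0
```

Run:
```python
from h import *
import pickle
from scipy.optimize import least_squares
s,a=snap('wrist','w5'); pickle.dump(s,open('w5.pkl','wb'))
print(s['ee_pos'],s['clock'],s['opening'])
e=cv2.Canny(cv2.GaussianBlur(a,(3,3),0),25,60); ys,xs=np.nonzero(e)
P=onz('wrist',np.c_[xs,ys],6,s)[:,:2]; c=np.array([425,-354.])
for tol in(12,8,4,2.5,1.8,1.8,1.8):
    q=P[(np.abs(np.hypot(*(P-c).T)-40)<tol)]
    f=least_squares(lambda p:np.hypot(*(q-p[:2]).T)-p[2],[*c,40],loss='soft_l1'); c=f.x[:2]
print('disc',f.x.round(2),len(q))
m=(a.max(2)<45).astype(np.uint8); n,l,st,ce=cv2.connectedComponentsWithStats(m)
for i in range(1,n):
    if st[i,4]>100: print(st[i],ce[i].round(1),onz('wrist',[ce[i]],28,s).round(1))
print(delta(s,[*c,150]))
```

```text
[ 424.9691434  -354.38508706  153.17551969] 12.1 0.4727414401181377
disc [ 426.6  -351.26   39.93] 326
[ 565   92   75   84 4451] [607.7 133.1] [[ 386.6 -122.3   28. ]]
[314 177  22  25 458] [324.5 189. ] [[ 424.5 -351.3   28. ]]
[    0   251   640   149 49070] [299.2 352.5] [[ 578.8 -380.3   28. ]]
[  0 273  19  64 635] [  5.8 313.2] [[ 534.3 -660.2   28. ]]
[588 289  35  25 662] [604.6 300.9] [[540.3 -95.8  28. ]]
[-0.025  0.053  0.053]
```

View pics/w5.png

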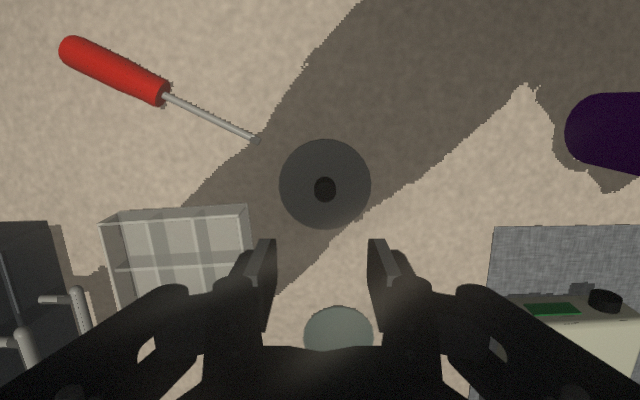

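The cover disc fits at (426.6, −351.3) with r=39.9 mm, and the knob in the image at (324,189) agrees. The tray at left (right edge about col 250) is clear of the fingers at 40 mm opening. I descend and grip the knob.

Emit:
step_arm --increments '[38, -0.025, 0.055, 0.5, 0, 38, 0, 0, 0.5, 0, 38, 0, 0, 0.5, 0, 38, 0, 0, 0.5, 0, 38, 0, 0, 0.3, 0, 38, 0, 0, 0.08, 0, 38, 0, 0, 0, 0, 38, 0, 0, 0, 0]'

```text
clock: 13.15
ee_pos: [426.9, -351.5, 10.6]
orientation: [0.019, 1.0, -0.001, 0.001]
force: [-0.2, -0.0, -0.1]
opening: 0.444
gripper_force: 0.0
```

Emit:
step_arm --increments '[5, 0, 0, 0, 0, 5, 0, 0, 0, 0, 5, 0, 0, 0, 0, 5, 0, 0, 0, 0, 5, 0, 0, 0, 0, 5, 0, 0, 0, 0]' --squeeze 30

```text
clock: 13.9
ee_pos: [426.7, -351.3, 10.3]
orientation: [0.019, 1.0, -0.0, 0.0]
force: [-0.2, 1.2, 6.8]
opening: 0.193
gripper_force: 29.1
```

Emit:
step_arm --increments '[5, 0, 0, -0.1, 0, 5, 0, 0, -0.4, 0, 5, 0, 0, -0.6, 0, 5, 0, 0, -0.6, 0, 5, 0, 0, -0.6, 0, 5, 0, 0, -0.5, 0, 5, 0, 0, -0.2, 0, 5, -0.49, 0.55, 0, 0, 5, -0.49, 0.55, 0, 0, 5, -0.49, 0.55, 0, 0, 5, 0, 0, 0, 0, 5, 0, 0, 0, 0]'

```text
clock: 15.4
ee_pos: [518.0, -255.4, 189.0]
orientation: [0.019, 1.0, 0.0, -0.001]
force: [-0.3, 0.3, -0.7]
opening: 0.196
gripper_force: 29.5
```

Run:
```python
from h import *
import pickle
from scipy.optimize import least_squares
s,a=snap('wrist','w6'); pickle.dump(s,open('w6.pkl','wb'))
E=np.array(s['ee_pos']); print(E,s['clock'],s['opening'],s['force'])
e=cv2.Canny(cv2.GaussianBlur(a,(3,3),0),25,60); ys,xs=np.nonzero(e)
P=onz('wrist',np.c_[xs,ys],E[2]-10.3+6,s)[:,:2]; c=E[:2]
for tol in(8,5,2.5,1.8,1.8,1.8):
    q=P[(np.abs(np.hypot(*(P-c).T)-40)<tol)]
    f=least_squares(lambda p:np.hypot(*(q-p[:2]).T)-p[2],[*c,40],loss='soft_l1'); c=f.x[:2]
print('disc',f.x.round(2),len(q),'minus tcp',(c-E[:2]).round(2))
e=cv2.Canny(cv2.GaussianBlur(a,(3,3),0),30,80); ys,xs=np.nonzero(e)
P=onz('wrist',np.c_[xs,ys],145,s)[:,:2]; c=np.array([640.8,-128.])
for tol in(6,4,2.5,1.8,1.8,1.8):
    q=P[(np.abs(np.hypot(*(P-c).T)-31)<tol)]
    f=least_squares(lambda p:np.hypot(*(q-p[:2]).T)-p[2],[*c,31],loss='soft_l1'); c=f.x[:2]
print('beaker',f.x.round(2),len(q))
```

```text
[ 518.02181094 -255.41383368  188.97185504] 15.4 0.19616551192925732 [-0.299659    0.27351242 -0.72695602]
disc [ 517.74 -254.32   40.13] 471 minus tcp [-0.28  1.1 ]
beaker [ 649.   -108.63   31.  ] 0
```

View pics/w6.png

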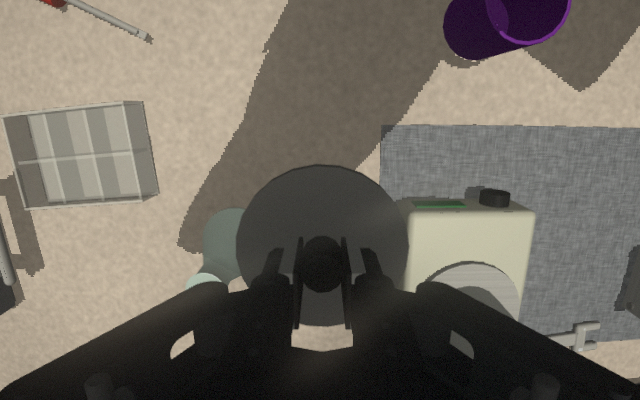

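The cover is held level, offset (−0.3, +1.1) from the TCP, and well clear of the flask at (225,245). I go above the beaker.

Emit:
step_arm --increments '[5, -0.49, 0.55, 0, 0, 5, -0.49, 0.55, 0, 0, 5, -0.49, 0.55, 0, 0, 5, -0.49, 0.545, 0, 0, 5, 0, 0, 0, 0, 5, 0, 0, 0.2, 0, 5, 0, 0, 0.15, 0, 5, 0, 0, 0.1, 0, 5, 0, 0, 0, 0, 5, 0, 0, 0, 0]'

```text
clock: 16.7
ee_pos: [641.0, -128.6, 162.9]
orientation: [0.019, 1.0, -0.0, 0.0]
force: [0.4, 0.4, -0.7]
opening: 0.197
gripper_force: 29.5
```

Emit:
step_arm --increments '[5, 0.005, 0.005, 0.05, 0, 5, 0, 0, 0.03, 0, 5, 0, 0, 0.02, 0, 5, 0, 0, 0.015, 0, 5, 0, 0, 0.01, 0, 5, 0, 0, 0, 0]'

```text
clock: 17.45
ee_pos: [640.7, -128.1, 155.3]
orientation: [0.019, 1.0, -0.0, 0.0]
force: [-1.9, 0.3, 3.7]
opening: 0.194
gripper_force: 29.8
```

Contact (3.7 N) at the expected height. I release gently and retreat.

Emit:
step_arm --increments '[18, 0, 0, 0, 0, 21, 0, 0, 0, 0, 26, 0, 0, 0, 0, 34, 0, 0, 0, 0, 40, 0, 0, 0, 0, 40, 0, 0, -0.2, 0, 40, 0, 0, -0.4, 0, 60, 0, 0, -0.6, 0, 85, 0, 0, -0.6, 0, 85, 0, 0, -0.3, 0, 85, 0, 0, 0, 0, 85, 0, 0, 0, 0]'

```text
clock: 18.95
ee_pos: [640.5, -128.0, 280.5]
orientation: [0.019, 1.0, 0.0, -0.0]
force: [-0.3, -0.1, -0.1]
opening: 0.998
gripper_force: 0.0
```

Run:
```python
from h import *
import pickle
from scipy.optimize import least_squares
s,a=snap('wrist','w7'); pickle.dump(s,open('w7.pkl','wb'))
E=np.array(s['ee_pos']); print(E,s['clock'])
e=cv2.Canny(cv2.GaussianBlur(a,(3,3),0),25,60); ys,xs=np.nonzero(e)
for z,r in((151,40),):
    P=onz('wrist',np.c_[xs,ys],z,s)[:,:2]; c=np.array([640,-128.])
    for tol in(7,5,2.5,1.8,1.8,1.8):
        q=P[(np.abs(np.hypot(*(P-c).T)-r)<tol)]
        f=least_squares(lambda p:np.hypot(*(q-p[:2]).T)-p[2],[*c,r],loss='soft_l1'); c=f.x[:2]
    print(z,f.x.round(2),len(q))
t,b=snap('side','side1')
cv2.imwrite('pics/c7.png',np.hstack([a[60:340,180:480],b[120:400,270:570]])[:,:,::-1])
print(delta(s,[550,330,s['ee_pos'][2]]))
```

```text
[ 640.47370147 -128.01751548  280.45281121] 18.95
151 [ 640.6  -127.24   39.96] 376
[1.799e+00 7.570e+00 3.000e-03]
```

View pics/c7.png

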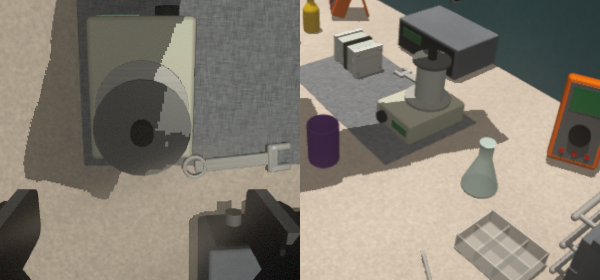

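Left crop: cover concentric on the beaker, knob at crop (142,133), fit (640.6, −127.2). Right crop: beaker and cover upright, flask standing at crop (480,170). Next is the bottle: I move to a view that shows both bottle and jar.

Emit:
step_arm --increments '[85, 0.22, 0.62, 0, 0, 85, 0.22, 0.62, 0, 0, 85, 0.22, 0.62, 0, 0, 85, 0.22, 0.62, 0, 0, 85, 0.22, 0.62, 0, 0, 85, 0.22, 0.62, 0, 0, 85, 0.22, 0.62, 0, 0, 85, 0.22, 0.62, 0, 0, 85, 0.22, 0.62, 0, 0, 85, 0.22, 0.62, 0, 0, 85, 0.22, 0.62, 0, 0, 85, 0.22, 0.62, 0, 0, 85, 0, 0, 0, 0, 85, 0, 0, 0, 0]'

```text
clock: 20.8
ee_pos: [499.4, 323.7, 280.6]
orientation: [0.019, 1.0, -0.0, -0.0]
force: [0.5, 0.3, 0.1]
opening: 0.994
gripper_force: 0.0
```

Run:
```python
from h import *
import pickle
s,a=snap('wrist','w8'); pickle.dump(s,open('w8.pkl','wb'))
print(s['ee_pos'],s['clock'],s['q'])
```

```text
[499.39288124 323.73000404 280.62796364] 20.8 [ 4.38392897e-01  3.82104044e-01  2.62604031e-01  1.45211463e+00
 -2.39042737e-04  4.76506884e-01]
```

View pics/w8.png

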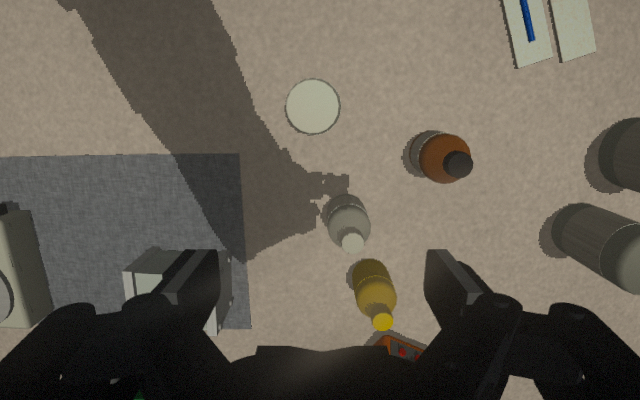

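Jar lid circle is at (313,106), r≈27. The white bottle has its cap at (353,242) and body at (350,215). The yellow look-alike is at (376,290) and a brown one at (440,160). Next I compute positions and clearances.

Run:
```python
from h import *
import pickle
s=pickle.load(open('w8.pkl','rb')); a=cv2.imread('pics/w8.png')
hs=cv2.cvtColor(a,40)
m=((hs[...,2]>165)&(hs[...,1]<60)).astype(np.uint8)
n,l,st,ce=cv2.connectedComponentsWithStats(m)
for i in range(1,n):
    if st[i,4]>150: print(st[i],ce[i].round(1),'z60',onz('wrist',[ce[i]],60,s).round(1)[0],'z110',onz('wrist',[ce[i]],110,s).round(1)[0])
for nm,px,z in[('jar',(313,106),60),('jarL',(285.5,106),60),('jarR',(340.5,106),60),('cap',(353,242),110),('capL',(341,242),110),('capR',(364.5,242),110),('baseL',(328,205),20),('yellow cap',(383,322),110),('brown cap',(458,164),100),('brown body L',(420,160),50)]:
    p=onz('wrist',px,z,s)[0]; print(nm,p.round(1),mat(p)[0])
print(delta(s,[*onz('wrist',(353,242),110,s)[0][:2],200]))
```

```text
[ 505    0   48   67 1597] [528.4  35.3] z60 [370.8 536.4  60. ] z110 [379.6 507.7 110. ]
[554   7  38  54 696] [570.4  39. ] z60 [374.1 581.9  60. ] z110 [382.5 546.8 110. ]
[ 287   80   51   52 2055] [312.2 105.9] z60 [434.2 317.2  60. ] z110 [434.2 318.6 110. ]
jar [434.3 318.   60. ] [-221.3  303.    60. ]
jarL [433.1 289.9  60. ] [-221.4  275.    60. ]
jarR [435.3 346.   60. ] [-221.3  331.1   60. ]
cap [563.6 352.4 110. ] [-93.4 342.3 110. ]
capL [563.1 340.8 110. ] [-93.4 330.7 110. ]
capR [564.  363.6 110. ] [-93.4 353.5 110. ]
baseL [551.3 330.   20. ] [-104.9  319.4   20. ]
yellow cap [655.1 382.8 110. ] [ -3.1 376.2 110. ]
brown cap [492.3 454.5 100. ] [-168.5  441.7  100. ]
brown body L [495.4 431.8  50. ] [-164.5  419.1   50. ]
[-1.052  0.519  1.343]
```

Cap diameter measures 23 mm as given, and the bottle is at (563.6, 352.4). There is 20 mm or more of clearance to the brown and yellow bottles. I approach and descend.

Emit:
step_arm --increments '[76, -0.53, 0.26, 0, 0, 76, -0.525, 0.26, 0, 0, 76, 0, 0, 0.6, 0, 76, 0, 0, 0.6, 0, 76, 0, 0, 0.5, 0, 76, 0, 0, 0, 0, 76, 0, 0, 0, 0]'

```text
clock: 21.72
ee_pos: [564.6, 352.4, 180.5]
orientation: [0.02, 1.0, 0.0, 0.001]
force: [0.5, 0.3, 0.3]
opening: 0.892
gripper_force: 0.0
```

Run:
```python
from h import *
s,a=snap('wrist','w9'); E=np.array(s['ee_pos']); print(E,s['clock'],s['opening'])
cv2.imwrite('pics/c9.png',cv2.resize(a[120:320,220:420],None,fx=2.5,fy=2.5)[:,:,::-1])
import pickle; pickle.dump(s,open('w9.pkl','wb'))
```

```text
[564.60534121 352.41647167 180.45097159] 21.725 0.8916094269059764
```

View pics/c9.png

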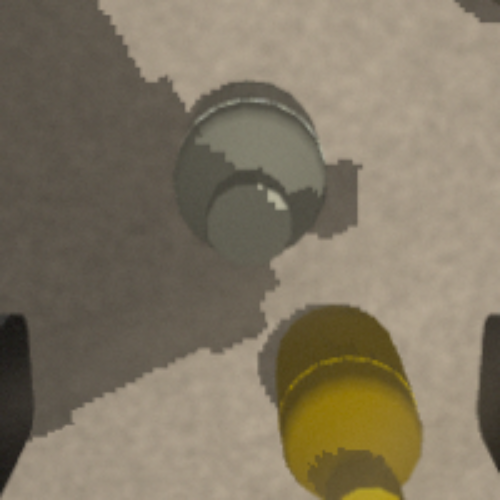

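The white bottle (not the yellow, lower right) is in the crop: cap centre at crop (249.5,223.5), i.e. pixel (319.8, 209.4).

Run:
```python
from h import *
import pickle
s=pickle.load(open('w9.pkl','rb'))
p=onz('wrist',[(319.8,209.4),(303.2,209.4),(336.4,209.4)],110,s); print(p.round(1),delta(s,[*p[0,:2],43]))
```

```text
[[564.4 352.1 110. ]
 [564.  341.4 110. ]
 [564.9 362.8 110. ]] [ 0.005 -0.006  2.291]
```

Already centred. Descend to 43 mm and grip.

Emit:
step_arm --increments '[76, 0, 0, 0.5, 0, 76, 0, 0, 0.5, 0, 76, 0, 0, 0.5, 0, 76, 0, 0, 0.4, 0, 76, 0, 0, 0.25, 0, 76, 0, 0, 0.13, 0, 76, 0, 0, 0, 0, 40, 0, 0, 0, 0, 40, 0, 0, 0, 0, 40, 0, 0, 0, 0, 40, 0, 0, 0, 0, 40, 0, 0, 0, 0, 40, 0, 0, 0, 0]' --squeeze 30

```text
clock: 23.4
ee_pos: [564.4, 352.9, 43.2]
orientation: [0.019, 1.0, 0.0, 0.001]
force: [-1.2, -0.4, 5.9]
opening: 0.551
gripper_force: 30.3
```

Emit:
step_arm --increments '[40, 0, 0, -0.2, 0, 40, 0, 0, -0.6, 0, 40, 0, 0, -0.7, 0, 40, 0, 0, -0.6, 0, 40, 0, 0, 0, 0, 40, -0.17, -0.63, 0, 0, 40, -0.17, -0.63, 0, 0, 40, -0.17, -0.63, 0, 0, 40, -0.17, -0.63, 0, 0, 40, -0.17, -0.63, 0, 0, 40, -0.17, -0.63, 0, 0, 40, -0.17, -0.64, 0, 0, 40, -0.17, -0.64, 0, 0, 40, -0.17, -0.64, 0, 0, 40, 0, 0, 0, 0, 40, 0, 0, 0, 0]'

```text
clock: 25.4
ee_pos: [642.2, 7.9, 167.8]
orientation: [0.019, 1.0, 0.0, -0.0]
force: [-0.9, 0.9, -1.5]
opening: 0.547
gripper_force: 31.5
```

Run:
```python
from h import *
s,a=snap('wrist','w10'); E=np.array(s['ee_pos']); print(E,s['clock'],s['opening'],s['force'],delta(s,[644,6.8,44]))
cv2.imwrite('pics/c10.png',a[:,:,::-1])
```

```text
[642.17748485   7.86424326 167.84095081] 25.4 0.5465821460442921 [-0.93572965  0.85349603 -1.53774473] [-0.033 -0.017  2.064]
```

View pics/c10.png

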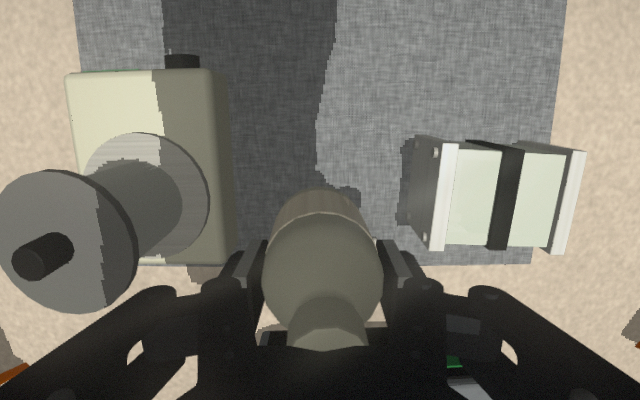

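Bottle hanging upright, column 321, with stirrer left and cell right, both clear. Lower.

Emit:
step_arm --increments '[40, -0.03, -0.015, 0.4, 0, 40, 0, 0, 0.5, 0, 40, 0, 0, 0.5, 0, 40, 0, 0, 0.4, 0, 40, 0, 0, 0.18, 0, 40, 0, 0, 0.04, 0, 40, 0, 0, 0.02, 0, 40, 0, 0, 0, 0, 40, 0, 0, 0, 0]'

```text
clock: 26.58
ee_pos: [644.6, 6.5, 46.4]
orientation: [0.019, 1.0, -0.0, 0.0]
force: [-0.5, 0.2, -1.3]
opening: 0.55
gripper_force: 31.5
```

Emit:
step_arm --increments '[40, 0, 0, 0.02, 0, 40, 0, 0, 0.02, 0, 40, 0, 0, 0.01, 0, 40, 0, 0, 0.005, 0, 40, 0, 0, 0, 0]'

```text
clock: 27.2
ee_pos: [644.7, 6.5, 43.2]
orientation: [0.019, 1.0, -0.0, 0.001]
force: [-1.7, -1.0, 7.5]
opening: 0.55
gripper_force: 32.0
```

Emit:
step_arm --increments '[50, 0, 0, 0, 0, 55, 0, 0, 0, 0, 62, 0, 0, 0, 0, 66, 0, 0, 0, 0, 66, 0, 0, 0, 0, 66, 0, 0, -0.3, 0, 66, 0, 0, -0.6, 0, 66, 0, 0, -0.8, 0, 66, 0, 0, -0.9, 0, 85, 0, 0, 0, 0, 85, 0.41, 0.56, 0, 0, 85, 0.41, 0.56, 0, 0, 85, 0.41, 0.56, 0, 0, 85, 0.41, 0.56, 0, 0, 85, 0.41, 0.56, 0, 0, 85, 0.41, 0.56, 0, 0, 85, 0.41, 0.56, 0, 0, 85, 0.41, 0.56, 0, 0, 85, 0.41, 0.56, 0, 0, 85, 0, 0, 0, 0]'

```text
clock: 29.7
ee_pos: [433.0, 318.8, 198.0]
orientation: [0.018, 1.0, -0.0, -0.0]
force: [0.4, -0.2, 1.0]
opening: 0.998
gripper_force: 0.0
```

Run:
```python
from h import *
import pickle
from scipy.optimize import least_squares
s,a=snap('wrist','w11'); pickle.dump(s,open('w11.pkl','wb'))
print(s['ee_pos'],s['clock'])
e=cv2.Canny(cv2.GaussianBlur(a,(3,3),0),30,80); ys,xs=np.nonzero(e)
P=onz('wrist',np.c_[xs,ys],60,s)[:,:2]; c=np.array([434.3,318.])
for tol in(7,5,3,2.5,1.8,1.8):
    r=np.hypot(*(P-c).T); q=P[np.abs(r-(30 if tol>2 else f.x[2]))<tol]
    f=least_squares(lambda p:np.hypot(*(q-p[:2]).T)-p[2],[*c,30],loss='soft_l1'); c=f.x[:2]
print(f.x.round(2),len(q),delta(s,[*c,22]))
```

```text
[433.007333   318.80994752 198.04085337] 29.7
[433.44 315.86  28.21] 130 [-0.012 -0.048  2.934]
```

View pics/w11.png

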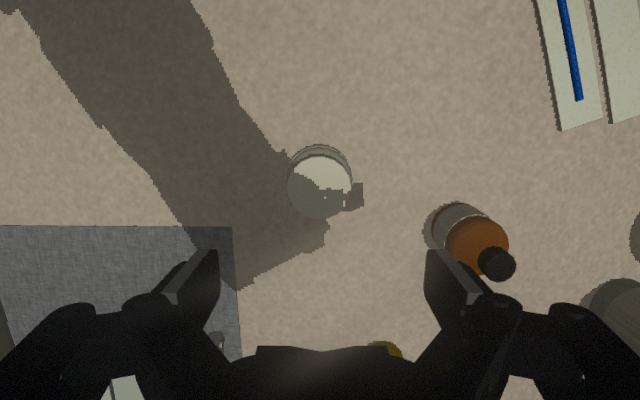

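The jar lid is at (319.5,186), giving about (433.5, 317), nearly under the tool. The brown bottle at (470,235) is clear of the fingers. I descend and grip.

Emit:
step_arm --increments '[85, -0.01, -0.025, 0.5, 0, 85, 0, 0, 0.6, 0, 85, 0, 0, 0.6, 0, 85, 0, 0, 0.6, 0, 85, 0, 0, 0.4, 0, 85, 0, 0, 0.25, 0, 85, 0, 0, 0.1, 0, 85, 0, 0, 0, 0, 45, 0, 0, 0, 0, 45, 0, 0, 0, 0, 45, 0, 0, 0, 0, 45, 0, 0, 0, 0, 45, 0, 0, 0, 0, 45, 0, 0, 0, 0]' --squeeze 30

```text
clock: 31.5
ee_pos: [435.7, 315.9, 16.6]
orientation: [0.019, 1.0, 0.0, 0.001]
force: [-1.8, -2.6, 8.2]
opening: 0.705
gripper_force: 30.4
```

Emit:
step_arm --increments '[45, 0, 0, -0.2, 0, 45, 0, 0, -0.5, 0, 45, 0, 0, -0.6, 0, 45, 0, 0, 0, 0, 45, -0.4, -0.55, 0, 0, 45, -0.4, -0.55, 0, 0, 45, -0.4, -0.55, 0, 0, 45, -0.4, -0.55, 0, 0, 45, -0.4, -0.56, 0, 0, 45, 0, 0, 0, 0, 45, 0, 0, 0, 0]'

```text
clock: 32.88
ee_pos: [548.3, 145.7, 93.2]
orientation: [0.019, 1.0, 0.0, -0.0]
force: [0.7, 0.6, -0.6]
opening: 0.701
gripper_force: 33.2
```

Run:
```python
from h import *
import pickle
from scipy.optimize import least_squares
s,a=snap('wrist','w12'); pickle.dump(s,open('w12.pkl','wb'))
E=np.array(s['ee_pos']);print(E,s['clock'],s['opening'],s['force'])
e=cv2.Canny(cv2.GaussianBlur(a,(3,3),0),30,80); ys,xs=np.nonzero(e)
P=onz('wrist',np.c_[xs,ys],E[2]-16.6+60,s)[:,:2]; c=E[:2]
for tol in(6,5,3,2.5,1.8,1.8):
    r=np.hypot(*(P-c).T); q=P[np.abs(r-(29 if tol>2 else f.x[2]))<tol]
    f=least_squares(lambda p:np.hypot(*(q-p[:2]).T)-p[2],[*c,29],loss='soft_l1'); c=f.x[:2]
print('jar-tcp',f.x.round(2),len(q),(c-E[:2]).round(1)); print(delta(s,[549.5,145.5,18]))
```

```text
[548.2535233  145.71893979  93.24932996] 32.875 0.7007940303724421 [ 0.70791063  0.61162613 -0.56909692]
jar-tcp [548.11 146.73  27.6 ] 485 [-0.1  1. ]
[-0.022 -0.003  1.254]
```

View pics/w12.png

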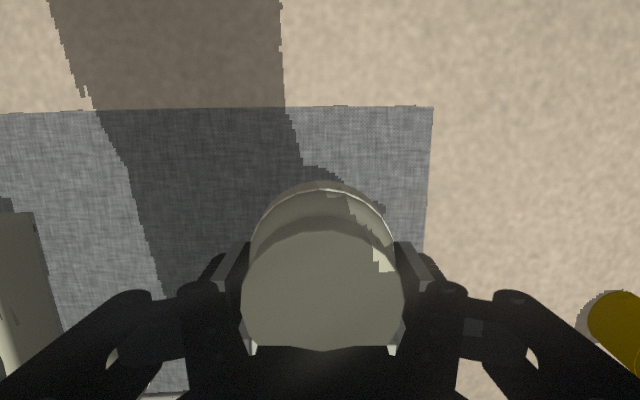

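Jar held upright and centred (columns 241–406), nothing beneath it but mat. Lower.

Emit:
step_arm --increments '[45, -0.01, 0, 0.3, 0, 45, 0, 0, 0.4, 0, 45, 0, 0, 0.3, 0, 45, 0, 0, 0.15, 0, 45, 0, 0, 0.06, 0, 45, 0, 0, 0.02, 0, 45, 0, 0, 0, 0, 45, 0, 0, 0, 0]'

```text
clock: 33.92
ee_pos: [549.6, 145.6, 20.1]
orientation: [0.019, 1.0, 0.0, 0.0]
force: [0.3, 0.4, -0.5]
opening: 0.702
gripper_force: 33.2
```

Emit:
step_arm --increments '[45, 0, 0, 0.03, 0, 45, 0, 0, 0.015, 0, 45, 0, 0, 0.01, 0, 45, 0, 0, 0.005, 0, 45, 0, 0, 0, 0]'

```text
clock: 34.55
ee_pos: [549.4, 145.6, 16.7]
orientation: [0.019, 1.0, -0.0, 0.0]
force: [-3.0, -0.3, 8.3]
opening: 0.699
gripper_force: 34.1
```

Contact at grasp height. I release, rise and back off toward the robot to inspect.

Emit:
step_arm --increments '[64, 0, 0, 0, 0, 69, 0, 0, 0, 0, 76, 0, 0, 0, 0, 84, 0, 0, 0, 0, 84, 0, 0, 0, 0, 84, 0, 0, -0.3, 0, 84, 0, 0, -0.6, 0, 84, 0, 0, -0.8, 0, 84, 0, 0, -0.8, 0, 84, 0, 0, -0.8, 0, 84, 0, 0, -0.8, 0, 84, 0, -0.55, 0, 0, 84, 0, -0.55, 0, 0, 84, 0, -0.55, 0, 0, 84, 0, -0.55, 0, 0, 84, 0, 0, 0, 0, 84, 0, 0, 0, 0]'

```text
clock: 36.67
ee_pos: [544.3, 14.0, 262.2]
orientation: [0.019, 1.0, 0.0, -0.0]
force: [0.4, 0.1, 0.3]
opening: 0.988
gripper_force: 0.0
```

Run:
```python
from h import *
import pickle
s,a=snap('wrist','w13'); pickle.dump(s,open('w13.pkl','wb'))
print(s['ee_pos'],s['clock'],s['force'])
_,b=snap('top','top1')
_,c=snap('side','side2')
cv2.imwrite('pics/f.png',np.vstack([a[:290],np.hstack([b[100:260,220:480],c[120:280,220:600]])])[:,:,::-1])
```

```text
[544.29724676  14.01441481 262.17892298] 36.675 [0.43054193 0.12851995 0.29989407]
```

View pics/f.png

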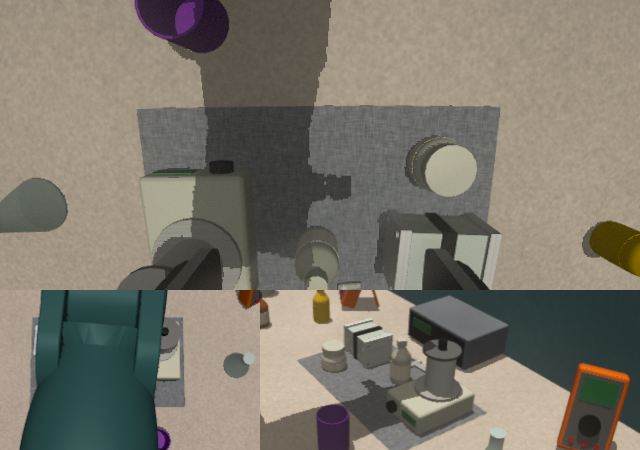

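All four stand upright. Jar lid is at (450.5,170), bottle cap at about (318,282), cell front-top corners near (398,234)–(498,234), and the flask stands at (35,205). A numeric check follows.

Run:
```python
from h import *
import pickle
s=pickle.load(open('w13.pkl','rb')); a=cv2.imread('pics/w13.png'); hs=cv2.cvtColor(a,40)
m=((hs[...,2]>165)&(hs[...,1]<70)).astype(np.uint8)
n,l,st,ce=cv2.connectedComponentsWithStats(m)
for i in range(1,n):
    if st[i,4]>250: print(st[i],ce[i].round(1),mat(onz('wrist',[st[i,:2]+st[i,2:4]/2-.5],60,s)))
print('jar',mat(onz('wrist',[(450.5,170)],60,s)),'cap',mat(onz('wrist',[(318,282)],110,s)),'cell',mat(onz('wrist',[(398,234),(498,234)],75,s)))
```

```text
[394   0  31  39 359] [410.4  18.3] [[-243.8   85.1   60. ]]
[ 319    6  179  100 6725] [408.8  71.4] [[-211.5   85.7   60. ]]
[327  30  21  36 265] [335.5  49.1] [[-218.1   18.7   60. ]]
[  43  100   82  125 2371] [ 90.1 149.6] [[-111.4 -243.1   60. ]]
[496 119  24  36 351] [506.6 136. ] [[-136.4  191.1   60. ]]
[584 122  39  32 348] [600.  135.2] [[-137.2  295.4   60. ]]
[112 133  29  34 302] [127.8 150.2] [[-123.7 -194.8   60. ]]
[ 508  132  132  165 5822] [569.7 210.7] [[-54.4 277.6  60. ]]
[ 426  146   51   50 1973] [450.7 170.2] [[-101.5  136.1   60. ]]
[490 157  51  69 737] [512.1 186.4] [[-80.  206.8  60. ]]
[597 179  43  48 626] [619.7 207.6] [[-67.2 328.3  60. ]]
[ 142  181   53   67 2139] [166.1 203.8] [[ -55.1 -158.6   60. ]]
[395 231  47  68 992] [409.5 254.3] [[  3.  109.7  60. ]]
[483 234  19  56 514] [492.  259.5] [[  0.3 192.6  60. ]]
[455 236  32  41 811] [471.2 250.4] [[ -6.6 167.3  60. ]]
[307 277  20  20 265] [317.2 286.4] [[29.4 -1.6 60. ]]
[571 280  36  21 306] [587.9 289.7] [[ 39.2 316.5  60. ]]
[ 239  303   95   34 1196] [286.3 318.6] [[ 72.  -36.9  60. ]]
jar [[-102.   135.5   60. ]] cap [[ -3.5   0.7 110. ]] cell [[-38.5  82.   75. ]
 [-37.9 186.5  75. ]]
```

Jar is at mat (−101.5, 136) against a target of (−101, 135), and the bottle at about (0, 0). Both are within 1–2 mm, the gripper is free, and the clock reads 37 s. I hand in.

```bash
python3 -c "
from workcell import *
print(hand_in())"
```

```text
the job is handed in; nothing more can be done
None
```

The job is handed in, verdict not shown: beaker and cover on the stirrer plate, bottle midway and jar before the cell, each within about 2 mm by camera; all four and the flask upright, clock 37 s.

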